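# Clip the mirror plate into its holder

## Task

Pick up the loose mirror plate by its grip block, lay it flat on the deck of the white mirror holder with its bevelled front rail facing the two spring clips, and slide it in between the guide rails: both clips must ride up over the rail and snap down onto the glass behind it, and the plate must then be pressed gently but firmly home against the pad of the end stop, wherever that has been set. It is glass, so never ram it into the stop, and do not bend the clips up further than the rail lifts them; then let go, clear the hand away, and leave the other things on the counter where they are.

Things in the scene. Friction and masses are not known exactly. Their poses are not given: they have to be found in the camera images.
- plate: Loose mirror plate lying flat, glass up, 120 mm long (own x), 70 mm wide (own y), 0.11 to 0.22 kg. Origin: centre of its underside; +x towards its front rail, z up. Glass 6 mm thick. White front rail across the whole width: 12 mm high flat top from x = +31 (upright rear face) to +36 mm, then a 20 degree bevel down to a 3 mm thick front edge at x = +60 mm. Tail edge at x = -60 mm.
- plate_front (a point): Middle of the plate's front edge at its underside (plate x = +60 mm). Axes as plate.
- plate_grip (a point): Point in the plate's upright white grip block (20 x 20 mm, centred at plate x = -48 mm, y = 0, from the glass up to 46 mm above the underside). The point is on the block's vertical centre line, 30 mm above the plate's underside. Axes as plate.
- holder: White mirror holder fixed to the counter, 240 mm (own x) by 120 mm (own y). Origin: centre of underside; +x: direction of pushing in; z up. Rigid flat deck, top at z = 18 mm, clear from x = -120 to -50 mm. Guide rails 6 mm high from x = -20 to +75 mm, inner faces at y = +-38.5 mm, flared outward from x = -20 to -47 mm. Nothing rises above z = 60 mm. Plate friction varies.
- holder_seat (a point): On the deck at holder x = +15 mm, y = 0, z = 18 mm; axes as holder. Relative to it along x the plate's origin is at -36 mm when it first touches the clip noses, about -13 to -8 mm when its rail is under them, about -6 to -3 mm when they snap down; fully home on the stop pad it is somewhere between -1 and +10 mm (pad setting unknown: feel for it).
- holder_noses (a point): Point on the deck midway between the two clip noses (holder x = +38 mm; noses at y = +-22 mm). Axes as holder. Steel clips run from here to hinges 62 mm further along x. Each spring presses its nose down with about 1 N at rest, 2 N on the rail; pushing the plate under both takes 5 to 14 N by friction, more if the hand presses down.
- end_stop: End stop behind the clip noses: a low bar fixed across the deck (origin: deck, holder x = +90 mm; axes as holder) that carries a stop pad, 68 mm wide, 10 mm high. The pad's face, which the plate's front edge meets, is set anywhere from 5 to 16 mm before this origin (holder x = +74 to +85 mm), new each time, not measured. Rigid: once met, the push rises at once. Seat the plate on it with a push of 5 to 12 N.
- clip_left (a joint): Lift angle (rad) of the sprung steel clip at the holder's +y side: 0 at rest, its round nose (4 mm radius, 14 mm wide) 3.5 mm above the deck; about 0.137 with the nose on the plate's front rail; about 0.04 when snapped down on the glass; bent beyond 0.25 it is damaged.
- clip_right (a joint): The same for the clip at the holder's -y side.
- compact: Bystander: round black compact, 72 mm across, mirror flap standing open. Origin: centre of underside.
- toothbrush: Bystander: pink plastic toothbrush lying flat, 180 mm long along its x. Origin: underside, near the middle.
- tumbler: Bystander: white ceramic tumbler, 74 mm across, 98 mm high. Origin: centre of underside.
- hairbrush: Bystander: wooden hairbrush lying bristles down, 220 mm long along its x, 62 mm wide. Origin: underside, near the middle.
- lotion: Bystander: white lotion bottle, 54 mm across, 150 mm high. Origin: centre of underside.
- cream_jar: Bystander: white cream jar with metal lid, 60 mm across, 45 mm high. Origin: centre of underside.
- comb: Bystander: black comb lying flat, 150 mm long along its x. Origin: centre of underside.

How it is judged:
By the outcome, as a careful person would: the job done as asked, in the order asked, and still so for the second after the job is handed in, with the robot touching nothing.
It also fails if it takes over 72 s, if anything falls off the work surface, if the arm or the gripper's body presses on something with over 40 N, if the wrist force passes 120 N, or if a joint passes its speed limit or range.

## Robot

A 6-joint arm with a two-finger parallel gripper is mounted at the origin on the work surface. World frame = base frame: x ahead of the robot, y to its left, z up, the work surface at z = 0. Lengths are in m, angles in degrees, forces in N, time in s.
With the tool pointing down it reaches from about 0.375 to 0.9 m from the base axis. Payload 3.1 kg.
Tool frame: the origin (TCP) lies on the centre line of the jaws, within the pads' length; the fingertips stand 22 mm ahead of it and the grasp point (between the pads) lies 3 mm ahead of it; y points along the fingers, z is the direction in which the jaws open and shut, and the axes are right-handed (so a half turn about y gives the same grasp; the last joint's range is limited). The gripper opens to 87 mm and grips with 3 to 60 N. Pads are 19 mm wide; open, the fingers measure 117 mm over their backs; the gripper's body (75 mm by 190 mm) begins 51 mm behind the grasp point.
Start: joints at [66.148, 30.224, 82.088, -0, 67.689, -10.227], TCP at [0.147, 0.607, 0.245] pointing down, gripper open.
Joint ranges: [-176.69, 176.69], [-43.24, 126.21], [12.49, 139.97], [-82, 262], [0, 151.66], [-163.58, 163.58]. Speed limits (degrees/s): [159.86, 159.86, 180, 180, 180, 180].

## Interface

Orientations are given as a 3x3 rotation matrix whose columns are the frame's x, y, z axes.
In Python, from rig import bot gives the robot as it stands.
- The arm moves only by the tool jog_arm, never from a script. Its argument "motion" is one flat list of numbers, 6 for each row, row after row: the shift along the tool's x, y, z in mm, then the turn, a rotation vector about the tool's x, y, z in degrees. A call has 1 to 20 rows; each row is the pose to reach, as a shift and turn from the pose commanded when the call began, along the tool's axes at that moment; what a row does not reach only later rows make up. A row lasts 1/8 s, in which the tool goes at most 62.5 mm and 10.7 degrees, less where a joint would pass 70% of its speed; a pose out of reach is approached as far as the arm can. A call with a gripper value outside its range is refused whole. "gripper" is the opening, from 0 (shut) to 1 (fully open), set as the call begins (left out, the last holds). The fingers move at their own pace and stop on an object; the grip force is fixed at half the most. Time passes only in rows, so rows that repeat a pose let the fingers close. It gives the time, the measured TCP pose, the force and the opening at its end, in the units of the state.
- bot.read_state(): the state, without advancing time (a new reading comes with each control period).
- bot.capture(name): name is "side" or "top" or "wrist"; returns (picture, depth): 480x640x3 uint8, red, green, blue; 480x640 float32, m along the optical axis (not along the pixel's ray), 0 where there is no reading.
- bot.get_calibration(name): a dict with "mtx" (3x3 intrinsics, pixels), "pose" (4x4, takes a point from camera to world coordinates); the wrist camera has in their place "hand_eye" (4x4, takes a point from camera to tool coordinates, whose origin is the TCP and whose axes are the tool frame's). Camera axes: x right, y up, looking along -z (the intrinsics and any distortion apply to the point x, -y, -z); pixel columns grow to the right and rows downward; lengths in m; the calibration is good to about 2 mm. The wrist camera is an equidistant fisheye: a pixel r from the principal point sees the ray r / f radians off the axis. A picture is of the moment at which its call begins: read the wrist's pose just before it. get_calibration takes no time and is no camera call.
- bot.hand_in(): hands the job in, once; it reports no verdict.
The state is a dict: "time_s": time; "joint_positions": joint angles; "qvel": joint speeds; "tau": joint torques, N m; "position": TCP position; "tcp_rot": TCP orientation; "force": force on the tool from outside, world axes, zero at the start; "moment": the same for the moment, N m; "opening": opening from 0.0 (shut) to 1.0 (fully open).
Only numpy, scipy, OpenCV 4.12 (cv2) and the standard library are available. Lean on these libraries where they do the work, as an engineer would, in place of code of your own. Each camera call takes 0.05 s, during which the arm holds its last target.

## Working session

There is one attempt and no reset: what is moved stays moved. The work goes in short steps, Python scripts to look and compute and a tool call to move; the robot and the scene stay as the last step left them, time stands still between calls to the robot, and variables do not carry over. Pictures are saved under pics/ and viewed, and the job is handed in when it is done.

Besides the shell and the picture viewer there is one more tool, called after "Request:" as name(argument=value, ...), one argument or row to a line, values as JSON. jog_arm: Moves the arm, as the interface text tells. Its arguments: {"type":"object","properties":{"motion":{"type":"array","items":{"type":"number"}},"gripper":{"type":"number"}},"required":["motion"]}

```bash
ls; mkdir -p pics; python3 - <<'E'
from rig import bot
import cv2,numpy as np
s=bot.read_state();print({k:np.round(v,3).tolist() for k,v in s.items()})
for n in ["top","side"]:
    p,d=bot.capture(n);cv2.imwrite(f"pics/{n}0.png",p[:,:,::-1]);np.save(f"pics/{n}0.npy",d)
    c=bot.get_calibration(n);print(n,{k:np.round(v,4).tolist() if not isinstance(v,str) else v for k,v in c.items()})
E
```

```text
pics
{'time_s': 0.0, 'joint_positions': [66.148, 30.28, 82.157, 0.001, 67.689, -10.226], 'qvel': [-0.071, -0.049, 0.082, -0.006, 0.053, 0.085], 'tau': [-0.001, -44.004, -17.659, 0.063, 0.058, -0.0], 'position': [0.147, 0.607, 0.244], 'tcp_rot': [[0.972, -0.001, 0.236], [-0.236, -0.002, 0.972], [-0.0, -1.0, -0.002]], 'force': [-0.289, -0.368, 0.774], 'moment': [-0.013, -0.038, -0.001], 'opening': 1.001}
top {'mtx': [[581.6275, 0.0, 321.591], [0.0, 581.6275, 230.1849], [0.0, 0.0, 1.0]], 'pose': [[0.0165, 0.9971, -0.0744, 0.5258], [-0.9998, 0.0171, 0.0071, 0.0168], [0.0084, 0.0742, 0.9972, 1.5084], [0.0, 0.0, 0.0, 1.0]]}
side {'mtx': [[560.2243, 0.0, 318.5677], [0.0, 560.2243, 251.5348], [0.0, 0.0, 1.0]], 'pose': [[-0.8937, 0.3061, -0.3279, 0.2609], [-0.4484, -0.6274, 0.6366, 0.742], [-0.0109, 0.716, 0.698, 0.8587], [0.0, 0.0, 0.0, 1.0]]}
```

View pics/top0.png

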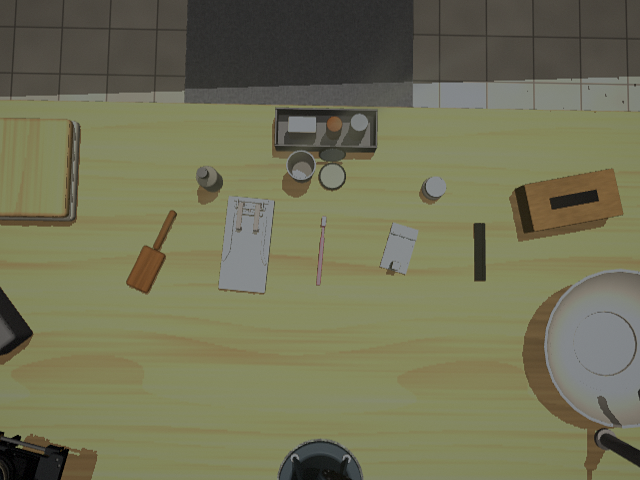

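View pics/side0.png

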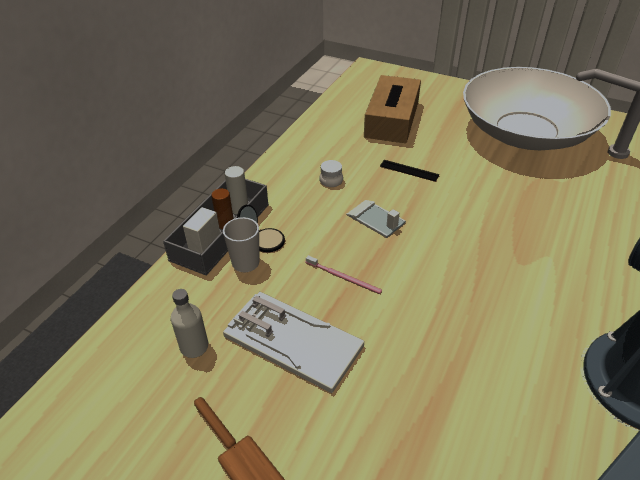

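```bash
cat > h.py <<'E'
from rig import bot
import cv2,numpy as np
def px2w(n,u,v,z):
    c=bot.get_calibration(n);K=np.array(c['mtx']);T=np.array(c['pose'])
    r=T[:3,:3]@np.array([(u-K[0,2])/K[0,0],-(v-K[1,2])/K[1,1],-1]);o=T[:3,3]
    return o+r*(z-o[2])/r[2]
def w2px(n,p):
    c=bot.get_calibration(n);K=np.array(c['mtx']);T=np.array(c['pose'])
    q=T[:3,:3].T@(np.array(p)-T[:3,3]);return np.array([K[0,2]+K[0,0]*q[0]/-q[2],K[1,2]-K[1,1]*q[1]/-q[2]])
def crop(src,x,y,w,h,s,out):
    i=cv2.imread(src)[y:y+h,x:x+w];i=cv2.resize(i,None,fx=s,fy=s,interpolation=cv2.INTER_CUBIC)
    i=np.clip(i.astype(float)*1.25,0,255).astype(np.uint8);cv2.imwrite(out,i)
E
python3 -c "
from h import *
crop('pics/top0.png',205,185,80,120,5,'pics/c1.png')
crop('pics/top0.png',370,210,60,75,8,'pics/c2.png')
crop('pics/side0.png',215,285,160,110,5,'pics/c3.png')
crop('pics/side0.png',335,190,80,60,8,'pics/c4.png')
"
```

```text
(no output)
```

View pics/c1.png

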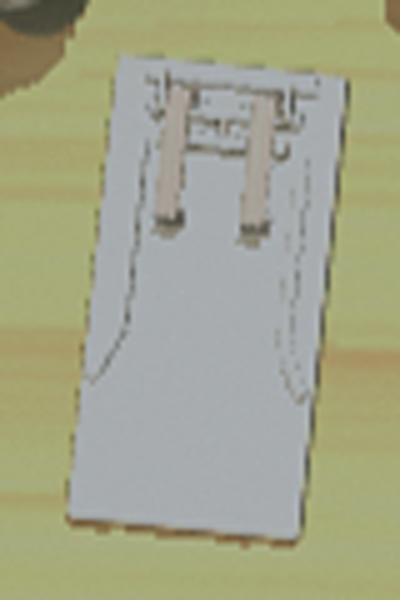

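View pics/c2.png

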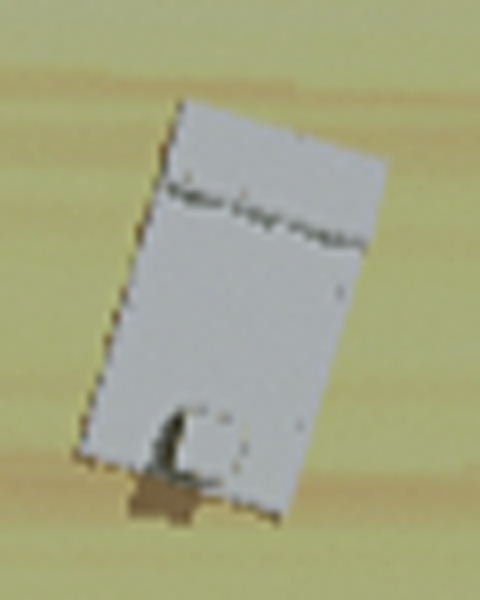

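View pics/c3.png

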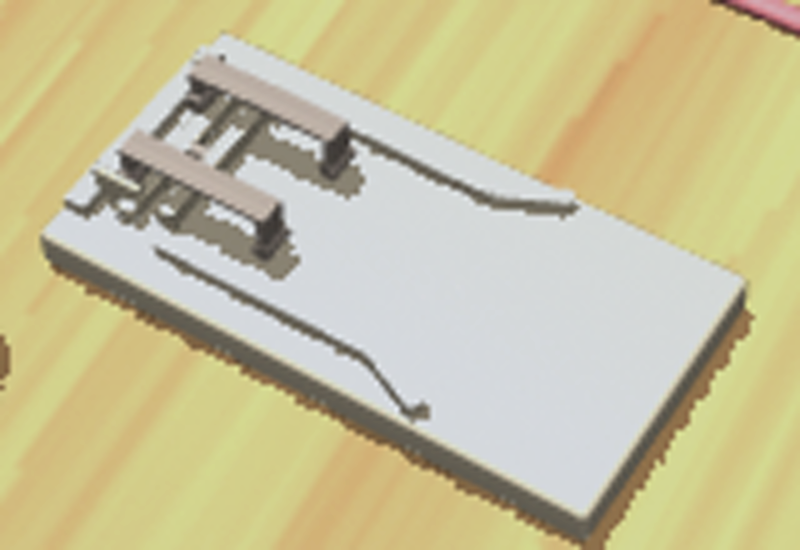

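View pics/c4.png

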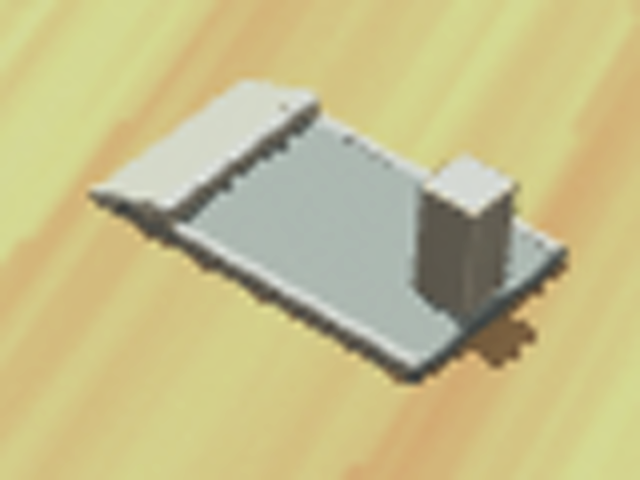

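```bash
python3 - <<'E'
from h import *
def fit(model,pts):
    m=np.array(model);p=np.array(pts);mc=m-m.mean(0);pc=p-p.mean(0)
    a=np.arctan2((mc[:,0]*pc[:,1]-mc[:,1]*pc[:,0]).sum(),(mc*pc).sum())
    R=np.array([[np.cos(a),-np.sin(a)],[np.sin(a),np.cos(a)]]);t=p.mean(0)-R@m.mean(0)
    print(np.round(t*1000,1),np.degrees(a).round(2),'res',np.round((p-(m@R.T+t))*1000,1).tolist())
def go(n,px,off,s,zs,model):
    fit(model,[px2w(n,(u+.5)/s-.5+off[0],(v+.5)/s-.5+off[1],z)[:2] for (u,v),z in zip(px,zs)])
H=[(.12,.06),(.12,-.06),(-.12,-.06),(-.12,.06)]
P=[(.06,.035),(.06,-.035),(-.06,-.035),(-.06,.035)]
go('top',[(121,57),(347,79),(301,540),(70,519)],(205,185),5,[.018]*4,H)
go('side',[(42,240),(222,35),(745,285),(585,517)],(215,285),5,[.018]*4,H)
go('top',[(182,100),(387,160),(282,515),(82,452)],(370,210),8,[.003,.003,.006,.006],P)
go('side',[(92,192),(250,80),(565,250),(412,370)],(335,190),8,[.003,.003,.006,.006],P)
# block top
go('side',[(418,185),(468,155),(517,185),(470,215)],(335,190),8,[.046]*4,[(.01,.01),(.01,-.01),(-.01,-.01),(-.01,.01)])
E
```

```text
[597.9 197.8] -4.48 res [[-1.1, -1.4], [-1.1, 1.5], [1.4, 0.9], [0.8, -1.0]]
[597.6 199.2] -4.59 res [[-2.7, -0.7], [-0.8, 0.8], [1.4, 2.5], [2.1, -2.7]]
[ 595.5 -194.4] -15.94 res [[-0.5, -0.2], [0.3, 0.3], [0.1, 1.3], [0.1, -1.3]]
[ 594.7 -197.8] -16.99 res [[-0.2, 0.8], [-0.9, -0.4], [0.4, -0.2], [0.6, -0.3]]
[ 548.9 -183.2] -20.77 res [[-0.3, 0.4], [-1.0, 0.8], [0.7, -0.1], [0.7, -1.1]]
```

```bash
cat >> h.py <<'E'
from scipy.spatial.transform import Rotation as Rn
def Rtool(yaw):  # tool z along heading yaw (deg), y down
    a=np.radians(yaw);z=np.array([np.cos(a),np.sin(a),0]);y=np.array([0,0,-1.]);return np.column_stack([np.cross(y,z),y,z])
def delta(p,yaw,s=None):
    s=s or bot.read_state();R=np.array(s['tcp_rot']);d=R.T@(np.array(p)-np.array(s['position']))*1000
    r=Rn.from_matrix(R.T@Rtool(yaw)).as_rotvec(degrees=True);return np.round(d,1).tolist(),np.round(r,2).tolist()
E
python3 - <<'E'
from h import *
print(delta((.42,.28,.27),30));print(delta((.54,-.18,.22),-16.5))
c=bot.get_calibration('wrist');print({k:np.round(v,4).tolist() for k,v in c.items() if not isinstance(v,str)})
E
```

```text
([342.3, -26.0, -253.4], [0.11, 46.38, 0.03])
([567.3, 24.8, -672.1], [0.1, 92.88, 0.07])
{'mtx': [[371.6483, 0.0, 318.9978], [0.0, 371.6483, 240.9925], [0.0, 0.0, 1.0]], 'hand_eye': [[0.0007, -0.9552, -0.2959, -0.0817], [-0.0002, 0.2959, -0.9552, -0.1403], [1.0, 0.0007, 0.0, -0.0017], [0.0, 0.0, 0.0, 1.0]]}
```

Request:
jog_arm(
  motion=[60, -5, -45, 0, 8, 0, 120, -10, -90, 0, 16, 0, 180, -15, -135, 0, 24, 0, 240, -20, -180, 0, 32, 0, 300, -25, -225, 0, 40, 0, 342, -26, -253, 0, 48, 0, 375, -20, -310, 0, 57, 0, 405, -10, -365, 0, 66, 0, 440, 0, -420, 0, 75, 0, 475, 5, -480, 0, 84, 0, 510, 10, -540, 0, 92.9, 0, 540, 18, -600, 0, 92.9, 0, 560, 24, -650, 0, 92.9, 0, 567, 25, -672, 0, 92.9, 0, 567, 25, -672, 0, 92.9, 0, 567, 25, -672, 0, 92.9, 0, 567, 25, -672, 0, 92.9, 0],
)

```text
time_s: 2.22
position: [0.5391, -0.1774, 0.2193]
tcp_rot: [[-0.284, -0.002, 0.959], [-0.959, 0.002, -0.284], [-0.001, -1.0, -0.002]]
force: [-0.2, -0.2, 0.7]
opening: 1.002
```

```bash
python3 - <<'E'
from h import *
s=bot.read_state();p,d=bot.capture('wrist');cv2.imwrite('pics/w1.png',p[:,:,::-1])
import pickle;pickle.dump((s,d),open('pics/w1.pkl','wb'))
print(s['time_s'],np.round(s['position'],4),np.round(s['tcp_rot'],3).tolist(),np.round(s['force'],2))
E
```

```text
2.225 [ 0.5391 -0.1774  0.2193] [[-0.284, -0.002, 0.959], [-0.959, 0.002, -0.284], [-0.001, -1.0, -0.002]] [-0.24 -0.17  0.66]
```

View pics/w1.png

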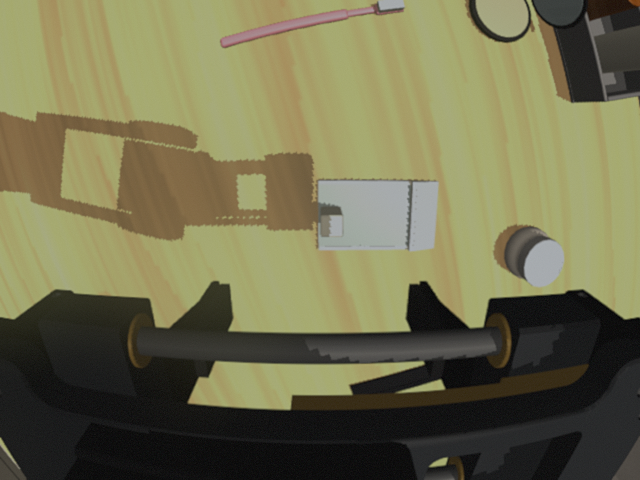

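```bash
cat >> h.py <<'E'
def wr2w(s,u,v,z):
    c=bot.get_calibration('wrist');K=np.array(c['mtx']);T=np.array(c['hand_eye'])
    x,y=u-K[0,2],v-K[1,2];r=np.hypot(x,y);th=r/K[0,0]
    ray=np.array([np.sin(th)*x/r,-np.sin(th)*y/r,-np.cos(th)])
    R=np.array(s['tcp_rot']);o=R@T[:3,3]+np.array(s['position']);w=R@T[:3,:3]@ray
    return o+w*(z-o[2])/w[2]
E
python3 -c "
from h import *
crop('pics/w1.png',305,165,145,100,5.5,'pics/c5.png')"
```

```text
(no output)
```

View pics/c5.png

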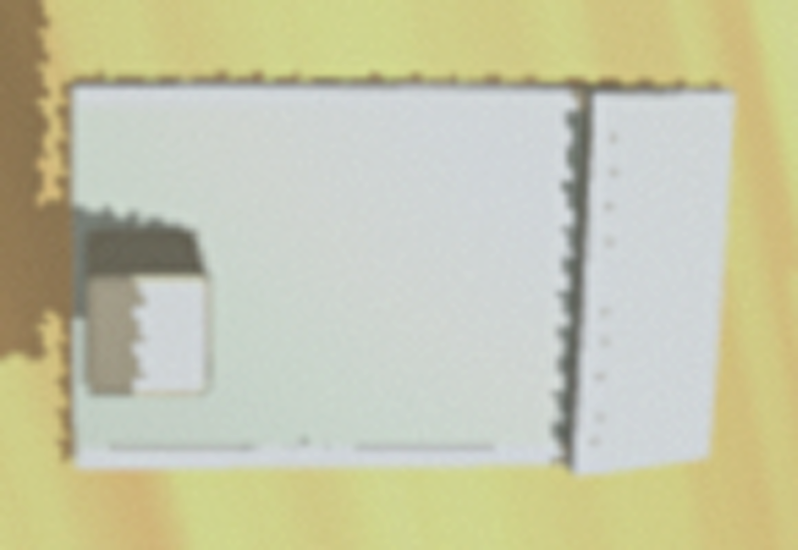

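```bash
cat >> h.py <<'E'
def fit(model,pts):
    m=np.array(model);p=np.array(pts);mc=m-m.mean(0);pc=p-p.mean(0)
    a=np.arctan2((mc[:,0]*pc[:,1]-mc[:,1]*pc[:,0]).sum(),(mc*pc).sum())
    R=np.array([[np.cos(a),-np.sin(a)],[np.sin(a),np.cos(a)]]);t=p.mean(0)-R@m.mean(0)
    print(np.round(t*1000,1),np.degrees(a).round(2),'res',np.round((p-(m@R.T+t))*1000,1).tolist());return t,a
P=[(.06,.035),(.06,-.035),(-.06,-.035),(-.06,.035)]
B=[(-.038,.01),(-.038,-.01),(-.058,-.01),(-.058,.01)]
H=[(.12,.06),(.12,-.06),(-.12,-.06),(-.12,.06)]
E
python3 - <<'E'
from h import *
import pickle
s,d=pickle.load(open('pics/w1.pkl','rb'))
f=lambda u,v,z:wr2w(s,(u+.5)/5.5-.5+305,(v+.5)/5.5-.5+165,z)[:2]
a=[f(733,91,.003),f(709,458,.003),f(76,467,.006),f(72,86,.006)]
b=[f(208,275,.046),f(208,395,.046),f(87,394,.046),f(88,276,.046)]
fit(P,a);fit(B,b);t,an=fit(P+B,a+b)
print(np.mean(b,0))
E
```

```text
[ 594.5 -196.8] -16.11 res [[-0.3, -0.0], [0.1, -0.1], [0.2, 0.2], [-0.1, -0.1]]
[ 594.5 -196.6] -16.34 res [[-0.6, 0.0], [-0.2, 0.2], [0.4, 0.2], [0.4, -0.4]]
[ 594.5 -196.6] -16.22 res [[-0.3, -0.1], [0.2, -0.2], [0.2, -0.1], [-0.1, -0.3], [-0.6, 0.2], [-0.3, 0.4], [0.4, 0.4], [0.4, -0.2]]
[ 0.54839459 -0.18305097]
```

```bash
python3 - <<'E'
from h import *
print(delta((.5484,-.183,.035),-16.2))
E
```

```text
([3.3, 184.5, 10.7], [0.08, -0.22, -0.05])
```

Request:
jog_arm(
  motion=[3, 40, 11, 0, -0.2, 0, 3, 80, 11, 0, -0.2, 0, 3, 115, 11, 0, -0.2, 0, 3, 135, 11, 0, -0.2, 0, 3, 135, 11, 0, -0.2, 0, 3, 135, 11, 0, -0.2, 0],
)

```text
time_s: 3.02
position: [0.5503, -0.1844, 0.0856]
tcp_rot: [[-0.28, 0.001, 0.96], [-0.96, -0.001, -0.28], [0.0, -1.0, 0.001]]
force: [1.1, -0.5, 0.1]
opening: 1.002
```

```bash
python3 - <<'E'
from h import *
s=bot.read_state();print(np.round(s['position'],4),np.round(s['force'],2))
print(delta((.5484,-.183,.035),-16.2))
E
```

```text
[ 0.5503 -0.1844  0.0856] [ 1.15 -0.46  0.07]
([-0.9, 50.6, -2.3], [-0.09, -0.04, 0.01])
```

Request:
jog_arm(
  motion=[-1, 25, -2, 0, 0, 0, -1, 40, -2, 0, 0, 0, -1, 50, -2, 0, 0, 0, -1, 50, -2, 0, 0, 0, -1, 50, -2, 0, 0, 0],
)

```text
time_s: 3.65
position: [0.5484, -0.184, 0.035]
tcp_rot: [[-0.281, 0.001, 0.96], [-0.96, -0.0, -0.281], [0.0, -1.0, 0.001]]
force: [0.3, -0.3, 0.8]
opening: 0.999
```

Request:
jog_arm(
  motion=[0, 0, 0, 0, 0, 0, 0, 0, 0, 0, 0, 0, 0, 0, 0, 0, 0, 0, 0, 0, 0, 0, 0, 0, 0, 0, 0, 0, 0, 0, 0, 0, 0, 0, 0, 0, 0, 0, 0, 0, 0, 0, 0, 0, 0, 0, 0, 0],
  gripper=0,
)

```text
time_s: 4.65
position: [0.548, -0.1837, 0.0345]
tcp_rot: [[-0.281, 0.0, 0.96], [-0.96, -0.0, -0.281], [0.0, -1.0, 0.0]]
force: [0.8, -0.0, 0.1]
opening: 0.224
```

Request:
jog_arm(
  motion=[0, -10, 0, 0, 0, 0, 0, -30, 0, 0, 0, 0, 0, -60, 0, 0, 0, 0, 0, -90, 0, 0, 0, 0, 0, -120, 0, 0, 0, 0, 0, -130, 0, 0, 0, 0, 0, -130, 0, 0, 0, 0, 0, -130, 0, 0, 0, 0],
)

```text
time_s: 5.65
position: [0.5471, -0.1832, 0.1633]
tcp_rot: [[-0.281, -0.002, 0.96], [-0.96, 0.001, -0.281], [-0.001, -1.0, -0.003]]
force: [0.3, -0.4, -1.7]
opening: 0.23
```

```bash
python3 - <<'E'
from h import *
s=bot.read_state();p,d=bot.capture('wrist');cv2.imwrite('pics/w2.png',p[:,:,::-1])
import pickle;pickle.dump((s,d),open('pics/w2.pkl','wb'))
print(s['time_s'],np.round(s['position'],4),np.round(s['force'],2),np.round(s['moment'],3))
hx=np.array([.5978,.1985]);a=np.radians(-4.5);u=np.array([np.cos(a),np.sin(a)])
# over the holder entry: plate origin at holder x=-60 -> block at -108
for z in (.165,): print(delta((*(hx+u*(-.108-.03)),z),-4.5,s))
E
```

```text
5.65 [ 0.5471 -0.1832  0.1633] [ 0.28 -0.43 -1.73] [-0.134  0.133  0.073]
([-352.3, -0.9, -193.7], [0.15, -11.83, -0.05])
```

View pics/w2.png

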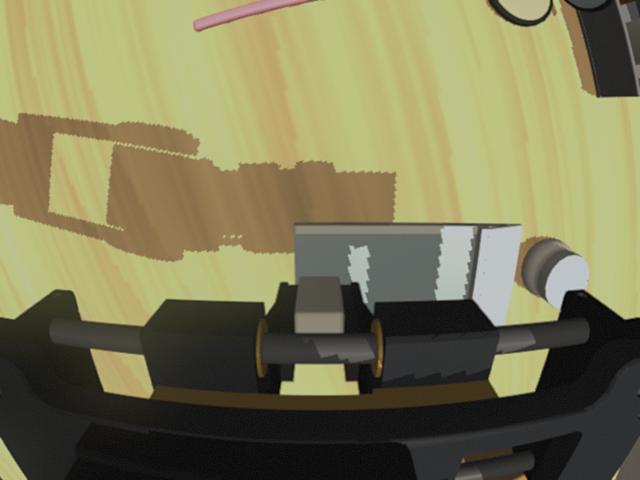

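```bash
cat >> h.py <<'E'
def w2wr(s,p):
    c=bot.get_calibration('wrist');K=np.array(c['mtx']);T=np.array(c['hand_eye']);R=np.array(s['tcp_rot'])
    q=T[:3,:3].T@(R.T@(np.array(p)-np.array(s['position']))-T[:3,3]);th=np.arctan2(np.hypot(q[0],q[1]),-q[2]);r=np.hypot(q[0],q[1])
    return np.array([K[0,2]+K[0,0]*th*q[0]/r,K[1,2]-K[0,0]*th*q[1]/r])
E
python3 - <<'E'
from h import *
import pickle
s,d=pickle.load(open('pics/w2.pkl','rb'))
R=np.array(s['tcp_rot']);t=np.array(s['position'])
for pitch in (0,1,2,3,-2):
  o=[]
  for x,y,z in [(-60,35,6),(60,35,3),(60,-35,3),(31,35,12),(-38,10,46),(-58,10,46)]:
    v=np.array([x+48,0,z-34.5]);c,sn=np.cos(np.radians(pitch)),np.sin(np.radians(pitch))
    X,Z=c*v[0]+sn*v[2],-sn*v[0]+c*v[2]
    o.append(w2wr(s,t+R@(np.array([-y,-Z,X])/1000)).round(0).tolist())
  print(pitch,o)
E
python3 -c "
from h import *
crop('pics/w2.png',280,210,255,130,3,'pics/c6.png')"
```

```text
0 [[294.0, 226.0], [522.0, 226.0], [501.0, 340.0], [482.0, 230.0], [345.0, 314.0], [294.0, 314.0]]
1 [[293.0, 226.0], [520.0, 225.0], [499.0, 338.0], [480.0, 229.0], [346.0, 314.0], [295.0, 314.0]]
2 [[292.0, 226.0], [517.0, 224.0], [497.0, 337.0], [478.0, 228.0], [346.0, 313.0], [295.0, 314.0]]
3 [[291.0, 226.0], [515.0, 223.0], [494.0, 335.0], [476.0, 228.0], [346.0, 313.0], [296.0, 315.0]]
-2 [[296.0, 226.0], [527.0, 228.0], [505.0, 343.0], [486.0, 231.0], [344.0, 314.0], [293.0, 313.0]]
```

View pics/c6.png

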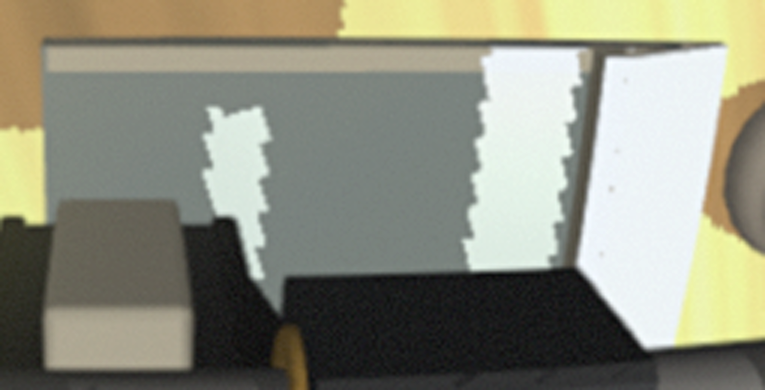

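```bash
python3 - <<'E'
from h import *
hx=np.array([.5978,.1985]);a=np.radians(-4.5);u=np.array([np.cos(a),np.sin(a)])
print(delta((*(hx+u*(-.17)),.20),-4.5))
E
```

```text
([-345.8, -35.9, -225.2], [0.17, -11.83, -0.06])
```

Request:
jog_arm(
  motion=[-15, -15, -10, 0, 0, 0, -45, -36, -30, 0, -2, 0, -85, -36, -56, 0, -4, 0, -130, -36, -85, 0, -6, 0, -175, -36, -115, 0, -8, 0, -220, -36, -145, 0, -10, 0, -265, -36, -173, 0, -11.8, 0, -305, -36, -200, 0, -11.8, 0, -330, -36, -216, 0, -11.8, 0, -343, -36, -224, 0, -11.8, 0, -346, -36, -225, 0, -11.8, 0, -346, -36, -225, 0, -11.8, 0, -346, -36, -225, 0, -11.8, 0, -346, -36, -225, 0, -11.8, 0],
)

```text
time_s: 7.45
position: [0.4296, 0.2108, 0.2005]
tcp_rot: [[-0.08, -0.0, 0.997], [-0.997, -0.0, -0.08], [0.0, -1.0, -0.0]]
force: [-0.2, -0.8, -1.6]
opening: 0.228
```

```bash
python3 - <<'E'
from h import *
s=bot.read_state();p,d=bot.capture('wrist');cv2.imwrite('pics/w3.png',p[:,:,::-1])
import pickle;pickle.dump((s,d),open('pics/w3.pkl','wb'))
print(s['time_s'],np.round(s['position'],4),np.round(s['force'],2),np.round(s['moment'],3))
E
```

```text
7.45 [0.4296 0.2108 0.2005] [-0.23 -0.83 -1.64] [-0.045  0.126 -0.02 ]
```

View pics/w3.png

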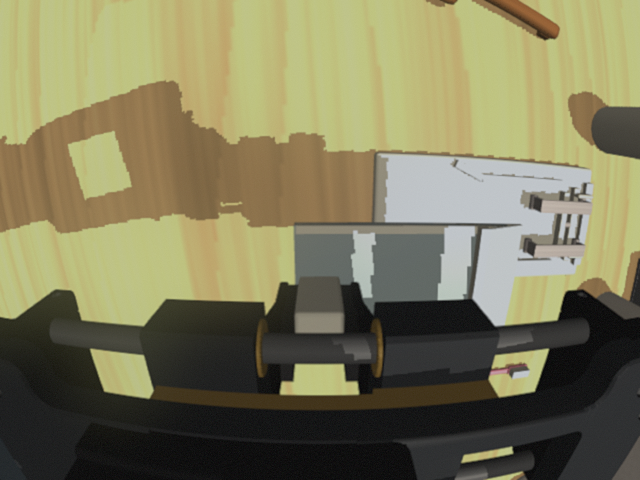

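```bash
python3 -c "
from h import *
crop('pics/w3.png',365,140,235,145,3.4,'pics/c7.png')"
```

```text
(no output)
```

View pics/c7.png

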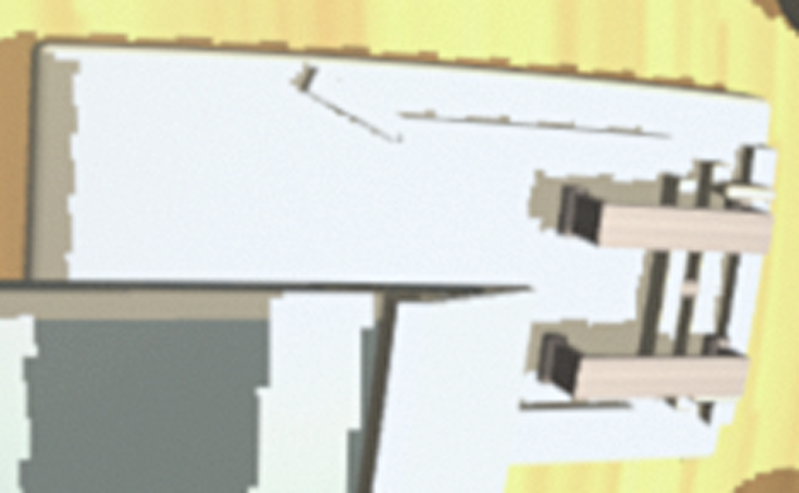

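```bash
python3 - <<'E'
from h import *
import pickle
s,d=pickle.load(open('pics/w3.pkl','rb'))
f=lambda u,v,z=.018:wr2w(s,(u+.5)/3.4-.5+365,(v+.5)/3.4-.5+140,z)[:2]
t,a=fit([H[0],H[1],H[3]],[f(767,101),f(714,455),f(42,46)])
def loc(p):
    c,n=np.cos(a),np.sin(a);q=p-t;return np.round([(c*q[0]+n*q[1])*1e3,(-n*q[0]+c*q[1])*1e3],1)
print('rail outer/inner',loc(f(398,115,.024)),loc(f(668,135,.024)),loc(f(400,140)),loc(f(295,85,.024)))
print('block',loc(np.array(s['position'][:2])))
print('nose top?', loc(f(600,222,.035)),loc(f(580,375,.035)))
E
```

```text
[596.9 197.4] -4.59 res [[-2.0, -1.1], [-0.2, 1.4], [2.2, -0.3]]
rail outer/inner [-20.   46.1] [73.1 45.9] [-16.   38.5] [-50.8  52.6]
block [-167.8    0. ]
nose top? [43.3 20.9] [ 44.2 -24.2]
```

```bash
cat >> h.py <<'E'
HX=np.array([.5975,.198]);HY=-4.55
def hw(x,y): # holder mm -> world
    a=np.radians(HY);c,n=np.cos(a),np.sin(a);return HX+np.array([c*x-n*y,n*x+c*y])/1000
def wh(p):
    a=np.radians(HY);c,n=np.cos(a),np.sin(a);q=(np.array(p)[:2]-HX)*1e3;return np.array([c*q[0]+n*q[1],-n*q[0]+c*q[1]])
def st():
    s=bot.read_state();R=np.array(s['tcp_rot']);f=R.T@np.array(s['force'])
    z=R[:,2];print('t',round(s['time_s'],2),'holder xy tcp',wh(s['position']).round(2),'z',round(s['position'][2]*1e3,2),'plate-seat x',round(wh(s['position'])[0]+48-15,2),'yaw',np.degrees(np.arctan2(z[1],z[0])).round(2),'F tool',f.round(2),'M',np.round(R.T@np.array(s['moment']),3),'op',round(s['opening'],3));return s
E
python3 - <<'E'
from h import *
s=st();print(delta((*hw(-116,-.5),.058),HY,s))
E
```

```text
t 7.5 holder xy tcp [-168.39   -0.46] z 200.48 plate-seat x -135.39 yaw -4.6 F tool [0.59 2.51 0.1 ] M [-0.078  0.014 -0.114] op 0.229
([-0.0, 142.5, 52.4], [0.01, -0.05, 0.01])
```

Request:
jog_arm(
  motion=[0, 15, 15, 0, 0, 0, 0, 40, 35, 0, 0, 0, 0, 70, 52, 0, 0, 0, 0, 100, 52, 0, 0, 0, 0, 125, 52, 0, 0, 0, 0, 138, 52, 0, 0, 0, 0, 142, 52, 0, 0, 0, 0, 142, 52, 0, 0, 0, 0, 142, 52, 0, 0, 0],
)

```text
time_s: 8.62
position: [0.4818, 0.2076, 0.0594]
tcp_rot: [[-0.079, 0.002, 0.997], [-0.997, 0.0, -0.079], [-0.001, -1.0, 0.002]]
force: [-0.0, -0.6, -2.0]
opening: 0.229
```

```bash
python3 - <<'E'
from h import *
s=st();print(delta((*hw(-116,-.5),.0525),HY,s))
p,d=bot.capture('wrist');cv2.imwrite('pics/w4.png',p[:,:,::-1])
p,d=bot.capture('side');cv2.imwrite('pics/s4.png',p[:,:,::-1])
crop('pics/s4.png',200,270,200,130,4,'pics/c8.png')
E
```

```text
t 8.62 holder xy tcp [-116.1     0.42] z 59.44 plate-seat x -83.1 yaw -4.52 F tool [0.63 1.96 0.03] M [-0.119 -0.015 -0.093] op 0.229
([0.9, 6.9, 0.1], [-0.11, 0.03, -0.03])
```

View pics/w4.png

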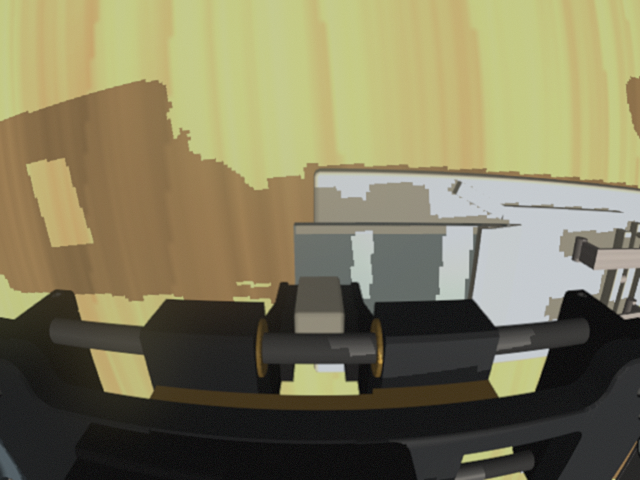

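View pics/c8.png

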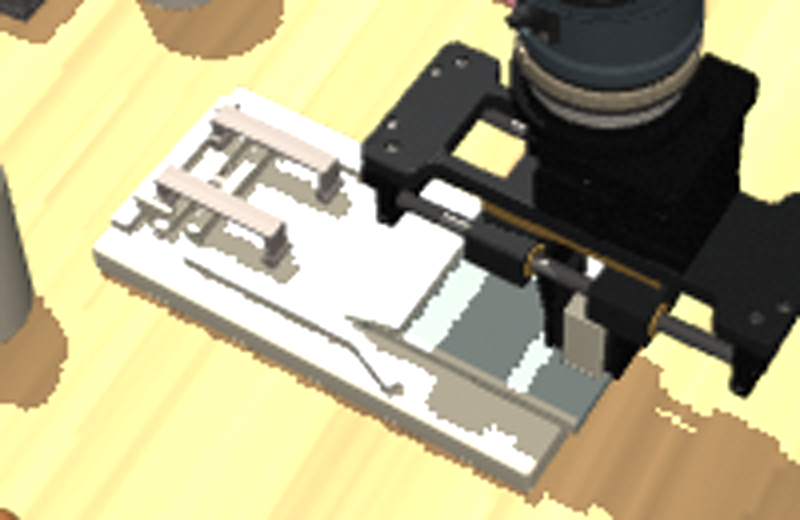

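Request:
jog_arm(
  motion=[0.7, 3, 0, 0, 0, 0, 0.7, 5, 0, 0, 0, 0, 0.7, 6, 0, 0, 0, 0, 0.7, 7, 0, 0, 0, 0, 0.7, 7, 0, 0, 0, 0, 0.7, 7, 0, 0, 0, 0],
)

```text
time_s: 9.48
position: [0.481, 0.2067, 0.0525]
tcp_rot: [[-0.079, 0.0, 0.997], [-0.997, -0.0, -0.079], [0.0, -1.0, 0.0]]
force: [-1.0, -1.0, 6.0]
opening: 0.229
```

```bash
python3 - <<'E'
from h import *
s=st()
E
```

```text
t 9.47 holder xy tcp [-116.86   -0.55] z 52.5 plate-seat x -83.86 yaw -4.52 F tool [ 1.08 -6.01 -0.88] M [-0.343  0.054 -0.232] op 0.229
```

Request:
jog_arm(
  motion=[0, -0.5, 0, 0, 0, 0, 0, -0.5, 0, 0, 0, 0, 0, -0.5, 0, 0, 0, 0, 0, -0.5, 0, 0, 0, 0],
  gripper=0.35,
)

```text
time_s: 9.98
position: [0.4811, 0.2068, 0.0519]
tcp_rot: [[-0.079, -0.0, 0.997], [-0.997, -0.0, -0.079], [0.0, -1.0, -0.0]]
force: [0.7, -0.3, -0.3]
opening: 0.347
```

```bash
python3 - <<'E'
from h import *
s=st()
p,d=bot.capture('wrist');cv2.imwrite('pics/w5.png',p[:,:,::-1])
crop('pics/w5.png',280,160,360,200,2.2,'pics/c9.png')
E
```

```text
t 9.97 holder xy tcp [-116.7   -0.5] z 51.91 plate-seat x -83.7 yaw -4.52 F tool [0.21 0.3  0.74] M [-0.04  -0.036 -0.103] op 0.347
```

View pics/c9.png

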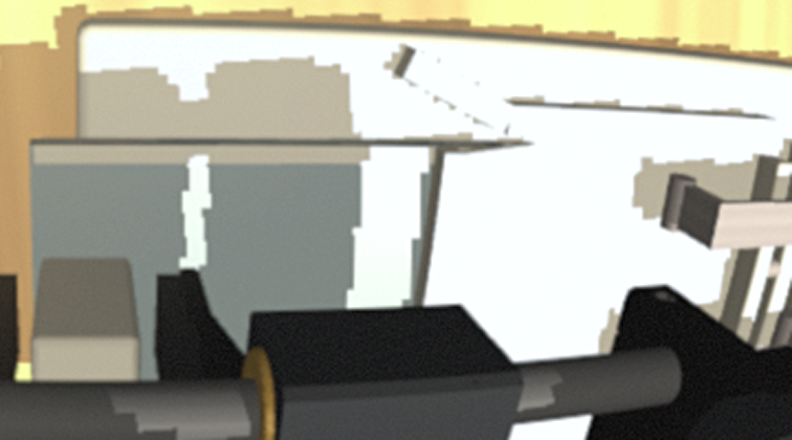

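```bash
python3 - <<'E'
from h import *
s=bot.read_state()
f=lambda u,v,z:wh(wr2w(s,(u+.5)/2.2-.5+280,(v+.5)/2.2-.5+160,z)).round(1)
print('plate',f(31,142,.024),f(528,143,.021),f(432,147,.030),'blk',f(33,338,.064),f(137,338,.064))
print('deck tail corner',f(82,26,.018),'rail in',f(507,130,.018),'rail top outer',f(510,101,.024),f(770,117,.024))
E
```

```text
plate [-129.1   35.4] [-11.3  35.3] [-41.8  36.3] blk [-126.8   10.1] [-108.3   10.1]
deck tail corner [-118.2   59.5] rail in [-16.1  37.6] rail top outer [-19.7  45.9] [72.4 45.1]
```

Request:
jog_arm(
  motion=[0, 0, 0, 0, 0, 0, 0, 0, 0, 0, 0, 0, 0, 0, 0, 0, 0, 0, 0, 0, 0, 0, 0, 0, 0, 0, 0, 0, 0, 0],
  gripper=0,
)

```text
time_s: 10.65
position: [0.4811, 0.2068, 0.052]
tcp_rot: [[-0.079, -0.0, 0.997], [-0.997, -0.0, -0.079], [0.0, -1.0, -0.0]]
force: [-0.1, -0.1, -0.2]
opening: 0.231
```

```bash
python3 - <<'E'
from h import *
s=st()
E
```

```text
t 10.65 holder xy tcp [-116.78   -0.5 ] z 51.99 plate-seat x -83.78 yaw -4.52 F tool [ 0.08  0.21 -0.05] M [-0.023 -0.016 -0.069] op 0.231
```

Request:
jog_arm(
  motion=[0.2, 0, 5, 0, 0, 0, 0.4, 0, 11, 0, 0, 0, 0.6, 0, 18, 0, 0, 0, 0.6, 0, 25, 0, 0, 0, 0.6, 0, 31, 0, 0, 0, 0.6, 0, 36, 0, 0, 0, 0.6, 0, 39, 0, 0, 0, 0.6, 0, 40, 0, 0, 0, 0.6, 0, 40, 0, 0, 0],
)

```text
time_s: 11.78
position: [0.5211, 0.203, 0.052]
tcp_rot: [[-0.079, 0.0, 0.997], [-0.997, -0.0, -0.079], [-0.0, -1.0, 0.0]]
force: [0.5, -0.1, -0.9]
opening: 0.225
```

```bash
python3 - <<'E'
from h import *
s=st()
p,d=bot.capture('side');cv2.imwrite('pics/s6.png',p[:,:,::-1])
crop('pics/s6.png',200,270,200,130,4,'pics/c10.png')
p,d=bot.capture('wrist');cv2.imwrite('pics/w6.png',p[:,:,::-1])
E
```

```text
t 11.78 holder xy tcp [-76.56  -1.1 ] z 52.03 plate-seat x -43.56 yaw -4.52 F tool [0.01 0.94 0.54] M [-0.147  0.025 -0.083] op 0.225
```

View pics/c10.png

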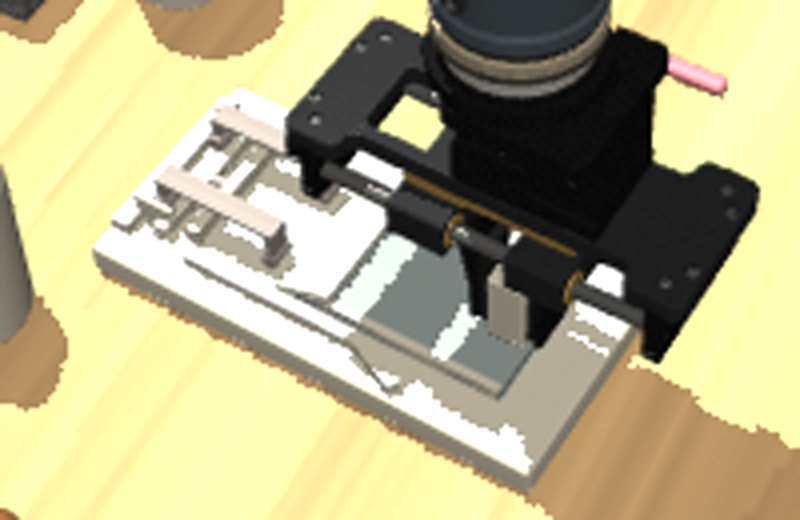

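View pics/w6.png

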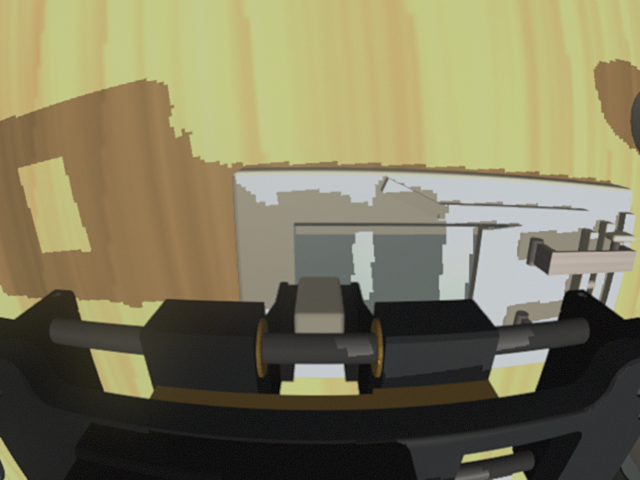

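Request:
jog_arm(
  motion=[0, 0, 2, 0, 0, 0, 0, 0, 4, 0, 0, 0, 0, 0, 6, 0, 0, 0, 0, 0, 8, 0, 0, 0, 0, 0, 10, 0, 0, 0, 0, 0, 12, 0, 0, 0, 0, 0, 14, 0, 0, 0, 0, 0, 16, 0, 0, 0, 0, 0, 18, 0, 0, 0, 0, 0, 20, 0, 0, 0, 0, 0, 20, 0, 0, 0],
)

```text
time_s: 13.25
position: [0.5368, 0.2014, 0.052]
tcp_rot: [[-0.079, -0.008, 0.997], [-0.997, -0.001, -0.079], [0.001, -1.0, -0.008]]
force: [-8.6, 0.6, 5.7]
opening: 0.229
```

```bash
python3 - <<'E'
from h import *
s=st()
E
```

```text
t 13.25 holder xy tcp [-60.73  -1.43] z 52.05 plate-seat x -27.73 yaw -4.5 F tool [ 0.12 -5.65 -8.64] M [-0.931 -0.075 -0.05 ] op 0.229
```

Request:
jog_arm(
  motion=[0, -0.5, 1, 0, 0, 0, 0, -1, 2, 0, 0, 0, 0, -1, 3, 0, 0, 0, 0, -1, 4, 0, 0, 0, 0, -1, 5, 0, 0, 0, 0, -1, 6, 0, 0, 0, 0, -1, 6, 0, 0, 0],
)

```text
time_s: 14.12
position: [0.5424, 0.2008, 0.0525]
tcp_rot: [[-0.079, -0.009, 0.997], [-0.997, -0.001, -0.079], [0.002, -1.0, -0.009]]
force: [-8.6, 1.3, 2.9]
opening: 0.225
```

```bash
python3 - <<'E'
from h import *
s=st()
E
```

```text
t 14.12 holder xy tcp [-55.12  -1.56] z 52.49 plate-seat x -22.12 yaw -4.51 F tool [-0.61 -2.87 -8.73] M [-1.03  -0.007 -0.069] op 0.225
```

Request:
jog_arm(
  motion=[0, -0.3, 1, 0, 0, 0, 0, -0.5, 2, 0, 0, 0, 0, -0.5, 3, 0, 0, 0, 0, -0.5, 4, 0, 0, 0, 0, -0.5, 5, 0, 0, 0, 0, -0.5, 6, 0, 0, 0, 0, -0.5, 7, 0, 0, 0, 0, -0.5, 8, 0, 0, 0, 0, -0.5, 9, 0, 0, 0],
)

```text
time_s: 15.25
position: [0.5506, 0.2001, 0.0527]
tcp_rot: [[-0.079, -0.011, 0.997], [-0.997, -0.001, -0.079], [0.002, -1.0, -0.011]]
force: [-8.9, 1.2, 2.5]
opening: 0.228
```

```bash
python3 - <<'E'
from h import *
s=st()
p,d=bot.capture('side');cv2.imwrite('pics/s7.png',p[:,:,::-1])
crop('pics/s7.png',200,270,200,130,4,'pics/c11.png')
E
```

```text
t 15.25 holder xy tcp [-46.92  -1.64] z 52.66 plate-seat x -13.92 yaw -4.51 F tool [-0.47 -2.45 -9.  ] M [-1.213 -0.053 -0.066] op 0.228
```

View pics/c11.png

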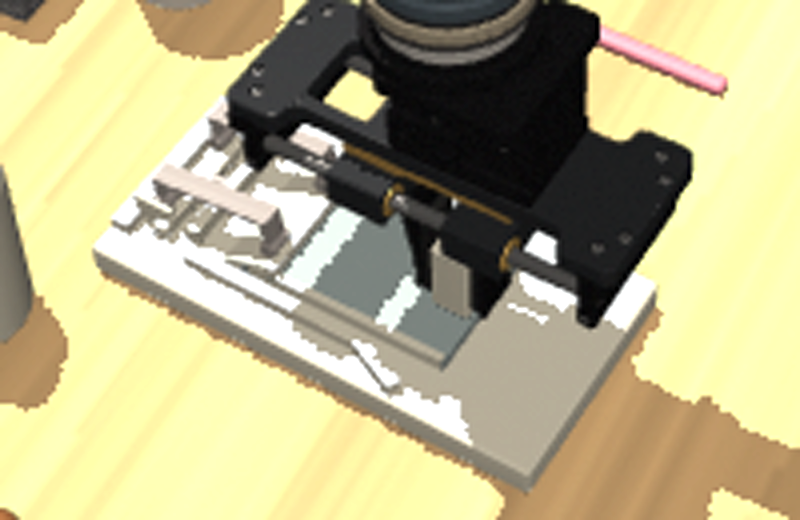

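Request:
jog_arm(
  motion=[0, 0, 1, 0, 0, 0, 0, 0, 2, 0, 0, 0, 0, 0, 2, 0, 0, 0, 0, 0, 2, 0, 0, 0],
)

```text
time_s: 15.8
position: [0.5563, 0.1999, 0.0527]
tcp_rot: [[-0.079, -0.004, 0.997], [-0.997, -0.001, -0.079], [0.001, -1.0, -0.003]]
force: [-2.6, 0.2, -4.3]
opening: 0.226
```

```bash
python3 - <<'E'
from h import *
s=st()
E
```

```text
t 15.8 holder xy tcp [-41.21  -1.37] z 52.69 plate-seat x -8.21 yaw -4.52 F tool [-0.04  4.29 -2.62] M [-0.892 -0.078 -0.118] op 0.226
```

Request:
jog_arm(
  motion=[0, 0.4, 0.5, 0, 0, 0, 0, 0.8, 1, 0, 0, 0, 0, 0.8, 1.5, 0, 0, 0, 0, 0.8, 2, 0, 0, 0, 0, 0.8, 2, 0, 0, 0],
)

```text
time_s: 16.42
position: [0.5614, 0.2, 0.0532]
tcp_rot: [[-0.079, 0.004, 0.997], [-0.997, 0.0, -0.079], [-0.001, -1.0, 0.004]]
force: [1.9, 0.5, -5.1]
opening: 0.227
```

```bash
python3 - <<'E'
from h import *
s=st()
E
```

```text
t 16.43 holder xy tcp [-36.11  -0.87] z 53.24 plate-seat x -3.11 yaw -4.53 F tool [-0.67  5.14  1.87] M [ 0.075  0.033 -0.167] op 0.227
```

Request:
jog_arm(
  motion=[0, 0.6, 0, 0, 0, 0, 0, 1.2, 0, 0, 0, 0, 0, 1.2, 0, 0, 0, 0],
)

```text
time_s: 16.8
position: [0.5613, 0.2, 0.052]
tcp_rot: [[-0.079, 0.003, 0.997], [-0.997, 0.0, -0.079], [-0.001, -1.0, 0.003]]
force: [4.4, -0.4, -4.4]
opening: 0.229
```

```bash
python3 - <<'E'
from h import *
s=st()
p,d=bot.capture('side');cv2.imwrite('pics/s8.png',p[:,:,::-1])
crop('pics/s8.png',215,285,110,80,7,'pics/c12.png')
E
```

```text
t 16.8 holder xy tcp [-36.21  -0.84] z 52.04 plate-seat x -3.21 yaw -4.53 F tool [0.02 4.45 4.37] M [ 0.546  0.083 -0.031] op 0.229
```

View pics/c12.png

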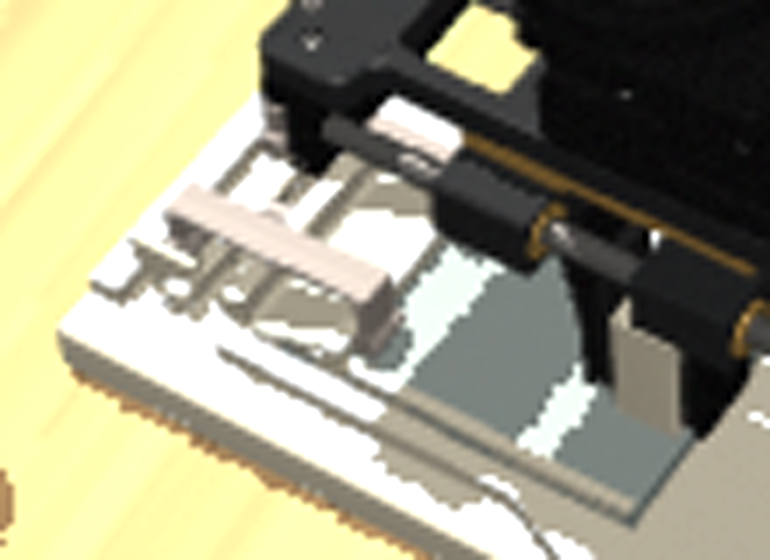

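Request:
jog_arm(
  motion=[0, 0.3, 0.5, 0, 0, 0, 0, 0.5, 1, 0, 0, 0, 0, 0.5, 1.5, 0, 0, 0, 0, 0.5, 1.5, 0, 0, 0],
)

```text
time_s: 17.35
position: [0.5614, 0.2, 0.052]
tcp_rot: [[-0.079, 0.001, 0.997], [-0.997, 0.0, -0.079], [-0.0, -1.0, 0.001]]
force: [1.7, 1.4, 4.5]
opening: 0.227
```

```bash
python3 - <<'E'
from h import *
s=st()
E
```

```text
t 17.35 holder xy tcp [-36.12  -0.83] z 51.98 plate-seat x -3.12 yaw -4.53 F tool [-1.52 -4.51  1.56] M [ 0.19   0.14  -0.092] op 0.227
```

Request:
jog_arm(
  motion=[0, -0.3, 0.5, 0, 0, 0, 0, -0.3, 1, 0, 0, 0, 0, -0.3, 1.5, 0, 0, 0, 0, -0.3, 1.5, 0, 0, 0],
)

```text
time_s: 17.85
position: [0.5615, 0.2, 0.052]
tcp_rot: [[-0.079, -0.002, 0.997], [-0.997, 0.0, -0.079], [-0.0, -1.0, -0.002]]
force: [-0.3, 1.2, 7.8]
opening: 0.228
```

```bash
python3 - <<'E'
from h import *
s=st()
E
```

```text
t 17.85 holder xy tcp [-36.08  -0.82] z 51.99 plate-seat x -3.08 yaw -4.52 F tool [-1.15 -7.82 -0.43] M [-0.12   0.126  0.122] op 0.228
```

Request:
jog_arm(
  motion=[0, -0.6, 0.5, 0, 0, 0, 0, -1, 1, 0, 0, 0, 0, -1, 1.5, 0, 0, 0, 0, -1, 1.5, 0, 0, 0],
)

```text
time_s: 18.35
position: [0.5616, 0.1998, 0.052]
tcp_rot: [[-0.079, -0.006, 0.997], [-0.997, -0.0, -0.079], [0.001, -1.0, -0.006]]
force: [-4.8, 2.8, 6.8]
opening: 0.229
```

```bash
python3 - <<'E'
from h import *
s=st()
p,d=bot.capture('wrist');cv2.imwrite('pics/w9.png',p[:,:,::-1])
crop('pics/w9.png',240,160,400,220,2,'pics/c13.png')
E
```

```text
t 18.35 holder xy tcp [-35.93  -1.08] z 51.97 plate-seat x -2.93 yaw -4.5 F tool [-2.39 -6.77 -5.03] M [-0.5   -0.06   0.308] op 0.229
```

View pics/c13.png

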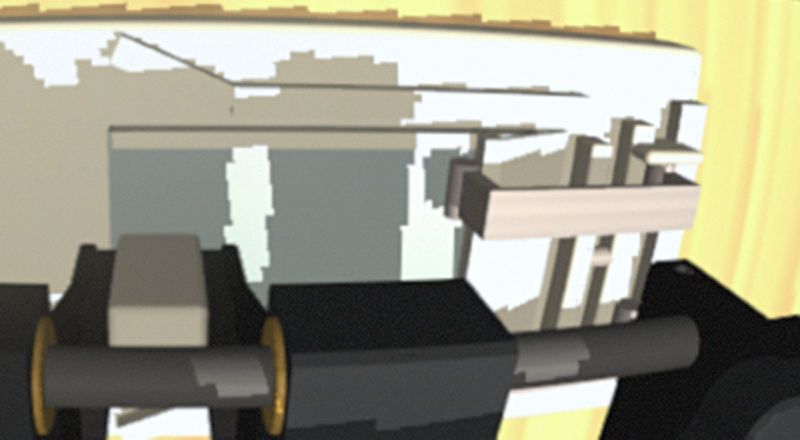

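```bash
python3 - <<'E'
from h import *
crop('pics/w9.png',450,205,150,130,5.3,'pics/c14.png')
s=bot.read_state()
for n,p in dict(nose=(38,22,18+8),pf5=(74,34,28),pf16=(85,34,28),front=(15-2.9+60,35-.5,21),railrear=(15-2.9+31,35-.5,30)).items():
    w=np.r_[hw(*p[:2]),p[2]/1e3]; q=w2wr(s,w);print(n,q.round(1),((q-[450,205])*5.3).round(0))
E
```

```text
nose [468.5 251.4] [ 98. 246.]
pf5 [533.6 230.1] [443. 133.]
pf16 [550.1 230.3] [530. 134.]
front [524.3 225.5] [394. 109.]
railrear [483.8 229.5] [179. 130.]
```

View pics/c14.png

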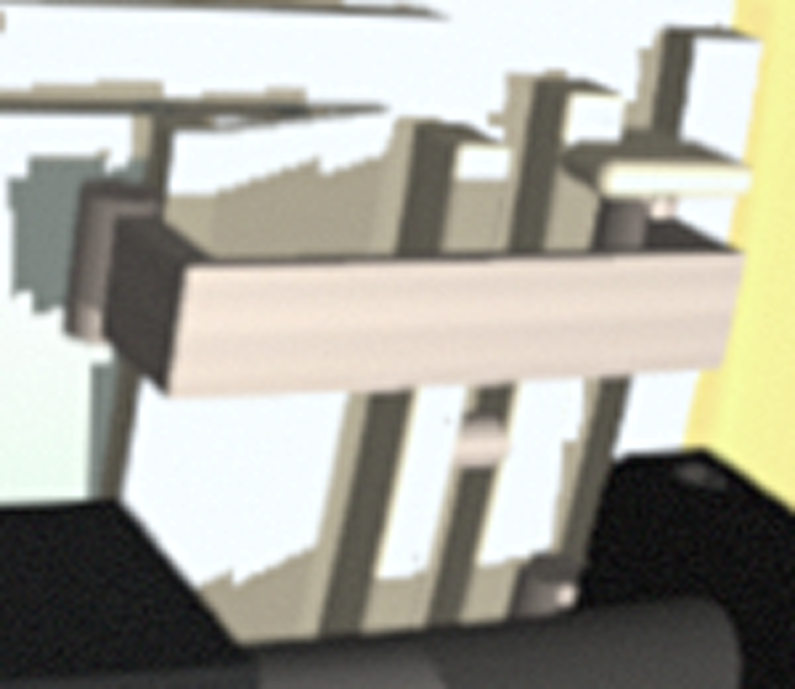

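```bash
python3 - <<'E'
from h import *
s=bot.read_state()
f=lambda u,v,z:wh(wr2w(s,(u+.5)/5.3-.5+450,(v+.5)/5.3-.5+205,z)).round(1)
for n,(u,v) in dict(faceTop=(455,148)).items(): print(n,f(u,v,.028))
print('face base',f(412,123,.018),f(372,385,.018),f(320,635,.018))
print('face top lower',f(410,395,.028),f(370,630,.028))
print('plate front corner',f(388,107,.021),'rail rear top',f(178,118,.030))
E
```

```text
faceTop [75.4 32.7]
face base [76.2 32.5] [76.6  3.6] [ 76.8 -26.9]
face top lower [75.2  6.7] [ 76.8 -20.7]
plate front corner [71.  34.9] rail rear top [42.6 35.8]
```

Request:
jog_arm(
  motion=[0, -0.7, 0, 0, 0, 0, 0, -1.4, 0, 0, 0, 0, 0, -2, 0.3, 0, 0, 0, 0, -2, 0.6, 0, 0, 0],
)

```text
time_s: 18.9
position: [0.5642, 0.199, 0.0534]
tcp_rot: [[-0.079, -0.002, 0.997], [-0.997, -0.001, -0.079], [0.001, -1.0, -0.002]]
force: [-1.7, 1.0, -5.9]
opening: 0.229
```

```bash
python3 - <<'E'
from h import *
s=st()
E
```

```text
t 18.9 holder xy tcp [-33.3   -1.62] z 53.37 plate-seat x -0.3 yaw -4.54 F tool [-0.87  5.92 -1.72] M [-0.627  0.039 -0.113] op 0.229
```

Request:
jog_arm(
  motion=[0, 0.4, 0, 0, 0, 0, 0, 0.8, 0.3, 0, 0, 0, 0, 0.8, 0.6, 0, 0, 0, 0, 0.8, 0.9, 0, 0, 0],
)

```text
time_s: 19.4
position: [0.5657, 0.1994, 0.0535]
tcp_rot: [[-0.079, -0.0, 0.997], [-0.997, -0.0, -0.079], [0.0, -1.0, -0.0]]
force: [-2.5, -0.1, -6.2]
opening: 0.228
```

```bash
python3 - <<'E'
from h import *
s=st()
E
```

```text
t 19.4 holder xy tcp [-31.83  -1.1 ] z 53.52 plate-seat x 1.17 yaw -4.53 F tool [ 0.26  6.22 -2.49] M [-0.745  0.027 -0.165] op 0.228
```

Request:
jog_arm(
  motion=[0, 0.4, 0.3, 0, 0, 0, 0, 0.8, 0.6, 0, 0, 0, 0, 0.8, 0.9, 0, 0, 0, 0, 0.8, 1.2, 0, 0, 0],
)

```text
time_s: 19.9
position: [0.5659, 0.1994, 0.0526]
tcp_rot: [[-0.079, -0.002, 0.997], [-0.997, -0.0, -0.079], [0.0, -1.0, -0.002]]
force: [-5.7, 0.5, -3.5]
opening: 0.23
```

```bash
python3 - <<'E'
from h import *
s=st()
E
```

```text
t 19.9 holder xy tcp [-31.64  -1.09] z 52.61 plate-seat x 1.36 yaw -4.53 F tool [-0.02  3.53 -5.72] M [-1.219  0.058 -0.062] op 0.23
```

Request:
jog_arm(
  motion=[0, 0, 0.4, 0, 0, 0, 0, 0, 0.7, 0, 0, 0, 0, 0, 0.9, 0, 0, 0, 0, 0, 0.9, 0, 0, 0],
)

```text
time_s: 20.4
position: [0.5659, 0.1995, 0.0526]
tcp_rot: [[-0.079, -0.004, 0.997], [-0.997, -0.0, -0.079], [0.0, -1.0, -0.004]]
force: [-6.7, 1.7, -2.6]
opening: 0.224
```

```bash
python3 - <<'E'
from h import *
s=st()
p,d=bot.capture('wrist');cv2.imwrite('pics/w10.png',p[:,:,::-1])
crop('pics/w10.png',450,205,150,130,5.3,'pics/c15.png')
E
```

```text
t 20.4 holder xy tcp [-31.62  -1.06] z 52.57 plate-seat x 1.38 yaw -4.52 F tool [-1.19  2.61 -6.85] M [-1.329  0.097 -0.049] op 0.224
```

View pics/c15.png

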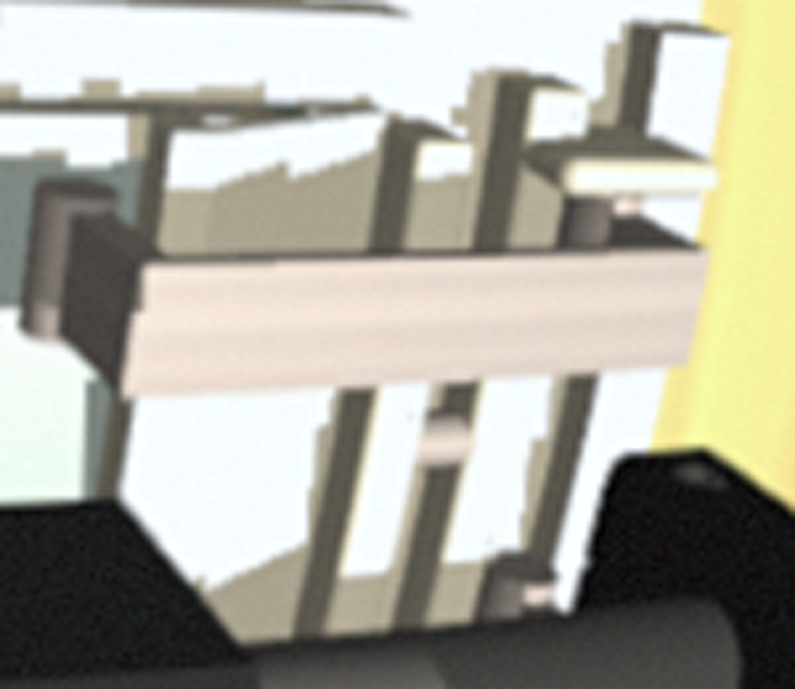

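Request:
jog_arm(
  motion=[0, 0, 0.4, 0, 0, 0, 0, 0, 0.8, 0, 0, 0, 0, 0, 0.8, 0, 0, 0, 0, 0, 0.8, 0, 0, 0],
)

```text
time_s: 20.95
position: [0.5659, 0.1994, 0.0526]
tcp_rot: [[-0.079, -0.006, 0.997], [-0.997, -0.0, -0.079], [0.001, -1.0, -0.006]]
force: [-7.6, 1.3, -2.0]
opening: 0.23
```

```bash
python3 - <<'E'
from h import *
s=st()
E
```

```text
t 20.95 holder xy tcp [-31.58  -1.07] z 52.58 plate-seat x 1.42 yaw -4.52 F tool [-0.71  2.08 -7.66] M [-1.457  0.019 -0.015] op 0.23
```

Request:
jog_arm(
  motion=[0, 0, 0.5, 0, 0, 0, 0, 0, 1.0, 0, 0, 0, 0, 0, 1.0, 0, 0, 0, 0, 0, 1.0, 0, 0, 0],
)

```text
time_s: 21.45
position: [0.566, 0.1994, 0.0526]
tcp_rot: [[-0.079, -0.008, 0.997], [-0.997, -0.0, -0.079], [0.001, -1.0, -0.007]]
force: [-10.0, 1.3, 1.1]
opening: 0.227
```

```bash
python3 - <<'E'
from h import *
s=st()
E
```

```text
t 21.45 holder xy tcp [-31.53  -1.08] z 52.62 plate-seat x 1.47 yaw -4.52 F tool [ -0.5   -0.98 -10.07] M [-1.675  0.017 -0.01 ] op 0.227
```

Request:
jog_arm(
  motion=[0, 0, -1, 0, 0, 0, 0, 0, -2, 0, 0, 0, 0, 0, -2.5, 0, 0, 0, 0, 0, -2.5, 0, 0, 0],
)

```text
time_s: 21.95
position: [0.5659, 0.1994, 0.0525]
tcp_rot: [[-0.079, -0.003, 0.997], [-0.997, -0.0, -0.079], [0.0, -1.0, -0.003]]
force: [-5.1, 0.4, -4.6]
opening: 0.226
```

```bash
python3 - <<'E'
from h import *
s=st()
E
```

```text
t 21.95 holder xy tcp [-31.64  -1.08] z 52.54 plate-seat x 1.36 yaw -4.53 F tool [ 0.04  4.6  -5.06] M [-1.272  0.027 -0.086] op 0.226
```

Request:
jog_arm(
  motion=[0, 0.4, -0.5, 0, 0, 0, 0, 0.7, -1, 0, 0, 0, 0, 0.7, -1, 0, 0, 0],
)

```text
time_s: 22.32
position: [0.5658, 0.1995, 0.0521]
tcp_rot: [[-0.079, -0.001, 0.997], [-0.997, -0.0, -0.079], [0.0, -1.0, -0.001]]
force: [-4.6, 1.5, -2.6]
opening: 0.229
```

```bash
python3 - <<'E'
from h import *
s=st()
E
```

```text
t 22.32 holder xy tcp [-31.74  -1.04] z 52.15 plate-seat x 1.26 yaw -4.53 F tool [-1.15  2.58 -4.69] M [-1.11   0.058 -0.067] op 0.229
```

Request:
jog_arm(
  motion=[0, 0, 0, 0, 0, 0, 0, 0, 0, 0, 0, 0, 0, 0, 0, 0, 0, 0, 0, 0, 0, 0, 0, 0, 0, 0, 0, 0, 0, 0],
  gripper=0.45,
)

```text
time_s: 22.95
position: [0.5667, 0.1994, 0.0523]
tcp_rot: [[-0.079, 0.001, 0.997], [-0.997, 0.0, -0.079], [-0.0, -1.0, 0.001]]
force: [-1.0, 0.3, 0.7]
opening: 0.449
```

```bash
python3 - <<'E'
from h import *
s=st()
p,d=bot.capture('wrist');cv2.imwrite('pics/w11.png',p[:,:,::-1])
crop('pics/w11.png',240,160,400,220,2,'pics/c16.png')
E
```

```text
t 22.95 holder xy tcp [-30.8   -1.05] z 52.26 plate-seat x 2.2 yaw -4.53 F tool [-0.19 -0.66 -1.06] M [-0.077 -0.028 -0.11 ] op 0.449
```

View pics/c16.png

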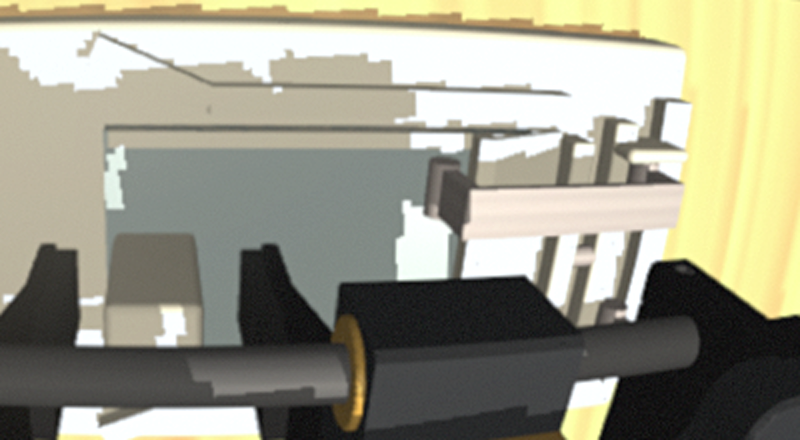

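Request:
jog_arm(
  motion=[0, -5, 0, 0, 0, 0, 0, -20, 0, 0, 0, 0, 0, -50, 0, 0, 0, 0, 0, -90, 0, 0, 0, 0, 0, -130, 0, 0, 0, 0, 0, -160, -40, 0, 0, 0, 0, -170, -90, 0, 0, 0, 0, -170, -130, 0, 0, 0, 0, -170, -140, 0, 0, 0, 0, -170, -140, 0, 0, 0, 0, -170, -140, 0, 0, 0],
)

```text
time_s: 24.38
position: [0.4288, 0.2105, 0.2224]
tcp_rot: [[-0.079, 0.003, 0.997], [-0.997, 0.0, -0.079], [-0.001, -1.0, 0.003]]
force: [-0.0, -0.4, -0.2]
opening: 0.448
```

```bash
python3 - <<'E'
from h import *
s=st()
for n in ('side','top','wrist'):
    p,d=bot.capture(n);cv2.imwrite(f'pics/{n}12.png',p[:,:,::-1])
crop('pics/side12.png',215,285,160,110,5,'pics/c17.png')
crop('pics/wrist12.png',365,130,270,160,2.9,'pics/c18.png')
E
```

```text
t 24.38 holder xy tcp [-169.2    -0.88] z 222.42 plate-seat x -136.2 yaw -4.56 F tool [0.42 0.16 0.01] M [-0.035  0.015 -0.092] op 0.448
```

View pics/c17.png

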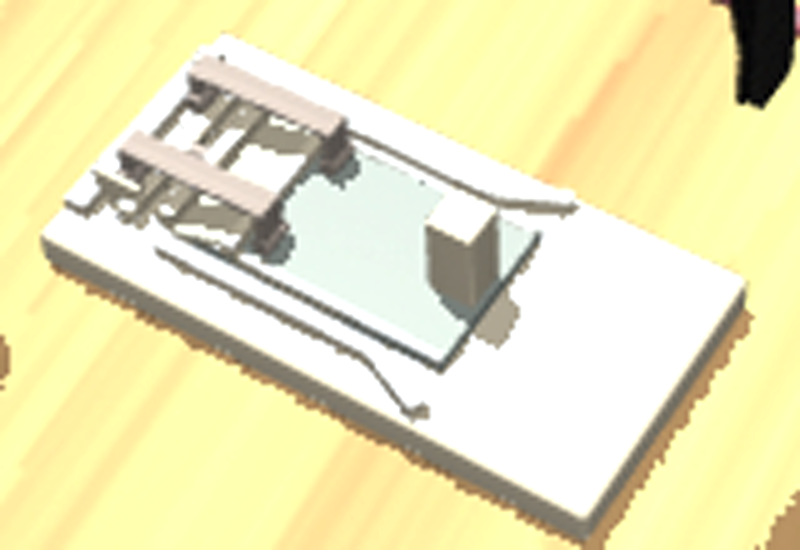

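View pics/c18.png

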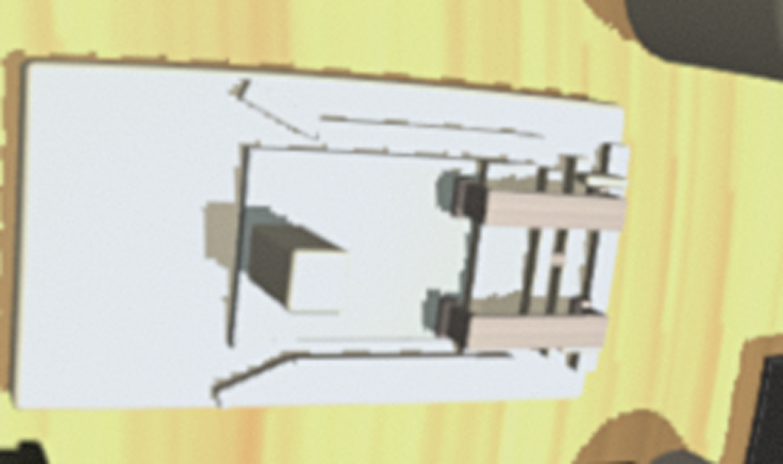

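View pics/top12.png

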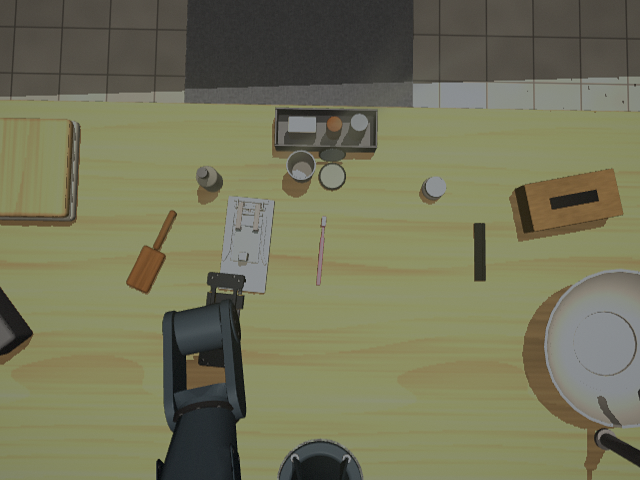

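```bash
python3 - <<'E'
from h import *
crop('pics/wrist12.png',515,165,75,95,7,'pics/c19.png')
E
```

```text
(no output)
```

View pics/c19.png

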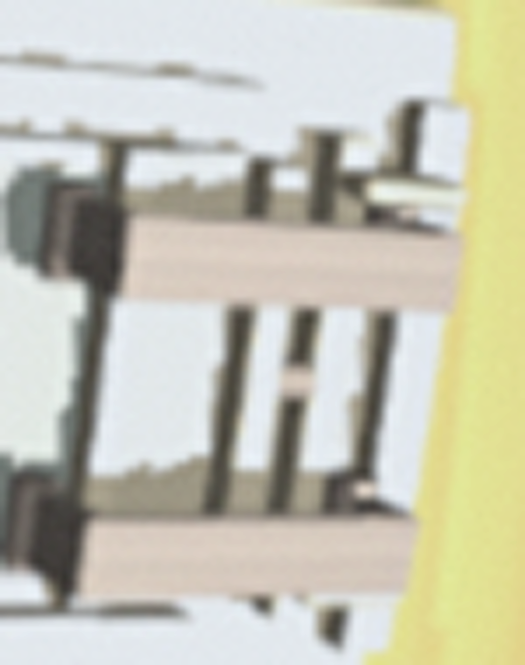

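```bash
python3 -c "
from rig import bot
print(bot.hand_in(), bot.read_state()['time_s'])"
```

```text
the job is handed in; nothing more can be done
the job is handed in; nothing more can be done
```

The plate is in the holder against the end-stop pad, with both clips snapped down behind the front rail. I handed the job in at about 24.5 s of the 72 s allowed.

**What I did:** I gripped the plate by its block, laid it flat on the deck with the rail facing the clips, and regripped it so it lay level. I then slid it in slowly.
- It stuck once at about 3 mm short of the seat point, because the hand was pressing down (about 7 N). I eased the hand up and it moved on.
- It met the pad at about +1.4 mm from the seat point. I raised the push in small steps to about 10 N, and it moved no more than 0.1 mm.
- I then eased off, opened the gripper, rose straight up and backed away.

**Last checks:**
- The wrist and side pictures show both clip noses on the glass behind the rail.
- In the wrist picture the front edge shows no visible gap to the pad.
- The top view shows the other things where they were.
- The wrist force was about zero with the hand clear.

**Limits and disagreements:**
- The holder's position differed by 1 to 2 mm between cameras, so the +1.4 mm figure is good to about that. Contact with the pad was judged by force and picture.
- I did not measure the clip lift angles. I only saw in the pictures that the clips rode up on the rail and came down.

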